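# Measure the spare tile on the tape board

## Robot

A 6-joint arm with a two-finger parallel gripper is mounted at the origin on the work surface. World frame = base frame: x ahead of the robot, y to its left, z up, the work surface at z = 0. Lengths are in m, angles in degrees, forces in N, time in s.
With the tool pointing down it reaches from about 0.25 to 0.725 m from the base axis. Payload 9.7 kg.
Tool frame: the origin (TCP) lies between the finger pads; the fingertips stand bot.tcp_to_tips ahead of it and the grasp point (between the pads) lies 2 mm behind it (bot.tcp_to_tips is the distance from the TCP to the fingertips, in m); z points along the fingers, y is the line along which they close (so a half turn about z gives the same grasp; the last joint's range is limited). The gripper opens to 85 mm and grips with 20 to 120 N. Pads are 22 mm wide; open, the fingers measure 114 mm over their backs; the gripper's body (76 mm by 85 mm) begins 54 mm behind the grasp point. The pads swing forward as they close: fully open they stand 13 mm farther back than shut.
Start: joints at [0, 4.979, 10.078, 95.1, 0, 90], TCP at [0.55, -0, 0.248] pointing down, gripper open.
Joint ranges: [-179.16, 179.16], [-48.56, 103.87], [-65.8, 70.77], [-126.05, 130.52], [-82.76, 87.17], [-180, 180]. Speed limits (degrees/s): [127.2, 127.2, 147.25, 180, 180, 180].

## Interface

Orientations are given as [roll, pitch, yaw] about the fixed x, y, z axes, in that order (R = Rz(yaw) Ry(pitch) Rx(roll)).
In Python, from workcell import sensors, camera, camera_params, bot gives the robot as it stands.
- The arm moves only by the tool apply_moves, never from a script. Its argument "motion" is a list of rows, each an object with "jaw": the opening, from -1 (shut) to 1 (fully open); "xyz": the shift along the tool's x, y, z in mm, a list of three; "twist": the turn about the tool's z in rad. A call has 1 to 5 rows; each row is the pose to reach, as a shift and turn from the pose commanded when the call began, along the tool's axes at that moment; what a row does not reach only later rows make up. A row lasts 1/8 s, in which the tool goes at most 62.5 mm and 10.7 degrees, less where a joint would pass 70% of its speed; a pose out of reach is approached as far as the arm can. A call with a gripper value outside its range is refused whole. The fingers move at their own pace and stop on an object; "grip_force" is the grip in N (left out, the last holds). Time passes only in rows, so rows that repeat a pose let the fingers close. It gives the time, the measured TCP pose, the force, the opening and the grip force at its end, in the units of the state.
- sensors.get_obs(): the state, without advancing time (a new reading comes with each control period).
- camera(name): name is "scene" or "side" or "wrist"; returns (picture, depth): 400x640x3 uint8, red, green, blue; 400x640 float32, m along the optical axis (not along the pixel's ray), 0 where there is no reading.
- camera_params(name): a dict with "mtx" (3x3 intrinsics, pixels), "rvec" (rotation vector, rad) and "tvec" (3), from world to camera coordinates, as OpenCV has them. Camera axes: x right, y down, z forward; pixel columns grow to the right and rows downward; lengths in m; the calibration is good to about 2 mm. The wrist camera is an equidistant fisheye: a pixel r from the principal point sees the ray r / f radians off the axis. A picture is of the moment at which its call begins: read the wrist's pose just before it. camera_params takes no time and is no camera call; for the wrist camera it gives the pose at the moment of the call.
- bot.job_done(): hands the job in; it is judged then, once.
The state is a dict: "time": time; "q": joint angles; "qd": joint speeds; "joint_efforts": joint torques, N m; "ee_pos": TCP position; "tcp_rot": TCP orientation; "wrist_force": force on the tool from outside, world axes, zero at the start; "torque": the same for the moment, N m; "opening": finger opening in m; "grasp_force": force on a finger pad.
Only numpy, scipy, OpenCV 4.12 (cv2) and the standard library are available. Lean on these libraries where they do the work, as an engineer would, in place of code of your own. Each camera call takes 0.05 s, during which the arm holds its last target. There are 200 camera calls.

## Task

Draw the longest spare tile straight up out of the slotted rack and stand it on its long edge in the groove of the measuring board, butted against the zero stop, without dropping it. Then pull the sprung tape out by its tab until the pointer is in line with the tile's far end, hold it there for a good second to take the reading, and ease the tape all the way home without letting it snap back. The tile stays standing in the groove; the other two tiles and everything else on the counter stay where they are.

Things in the scene. Friction and masses are not known exactly. Their poses are not given: they have to be found in the camera images.
- tile_long: the longest of three orange glazed border tiles, 150 x 10 x 75 mm (length x, thickness y, height z), 0.25 kg, standing on its long edge in one of the rack's slots. Origin: centre of its underside (75 mm below its top edge); x along its length, z up. It may be set into the groove either way round
- tile_mid: the middle tile, 120 x 10 x 75 mm, same look, origin and axes; leave it in its slot
- tile_short: the shortest tile, 90 x 10 x 75 mm, same look, origin and axes; leave it in its slot
- rack: fixed wooden rack, 176 x 150 mm, with three parallel slots along its x, at y = -55, 0 and +55 mm, each 13 mm wide between walls 6 mm thick. Slot floor 12 mm and wall tops 42 mm above the counter, so that the tiles' top 45 mm stand free. The tiles are in any order. Origin: centre of its underside, z up
- board: fixed wooden measuring board, 320 (x) x 110 (y) x 12 mm. Origin: centre of its underside, z up; the tape pulls out towards +x. Groove along x at y = -30 mm, from the zero stop (x = -45) to x = +90 mm, 15 mm wide; floor z = 12, straight walls to z = 37, flared to 27 mm wide at z = 46 mm. Tape lane along x at y = +30 mm; tape case at x = -155 to -90 mm, 68 mm high
- zero_stop (a point): foot of the zero stop's face: a small aluminium block 34 mm wide, top at 64 mm, across the groove's end; this point lies at board x = -45, y = -30, z = 12 mm. The tile's end goes against it from the +x side: a 150 mm tile then has its centre at board x = +30 and its far end at x = +105 mm, past the groove walls
- tape (a joint): how far the sprung tape is pulled out, m: 0 home (pointer in line with the zero stop), up to 0.172. The spring pulls back with about 2 N at home and 8 N at 150 mm
- pull_tab (a point): centre of the top of the upright black pull tab on the tape's carriage; the tab is 12 mm (along the pull) x 22 mm and stands 44 mm above the carriage. This point is 80 mm above the counter; at home it is at board x = -45, y = +30 mm, and the tape case begins 39 mm behind the tab
- pointer_tip (a point): tip of the thin steel pointer, 8 mm tall, that sticks out of the tab sideways towards the tile; 55 mm above the counter, at board y = -14 mm, and at the same board x as the middle of the tab
- egg_cup: white ceramic egg cup, 48 mm wide, 58 mm high; origin at the centre of its foot
- blender_jar: upright glass blender jar, 116 mm wide, 200 mm high, handle at its +y; origin at the centre of its foot
- drive_socket: stainless steel drive socket, 30 mm diameter, 38 mm high, standing; origin at its foot
- screwdriver_handle: purple plastic screwdriver handle, 100 mm long, 30 mm thick, lying along its x; origin below its middle
- mug: ceramic mug, 80 mm wide, 90 mm high; origin at its foot
- spoon: wooden spoon lying on the counter; origin below its middle
Not all that is in view belongs to the job. What is shaped like the rack but pink or red is not meant.

How it is judged (in metres and radians):
On the way, in this order (a step that is already met when the one before it is completed fails the run):
1. the longest tile is drawn up clear of the rack's slot (z of tile_long in the frame of rack above 0.045 m), for 0.1 s.
2. the longest tile stands in the groove against the zero stop, let go of (x of tile_long in the frame of board between 0.022 and 0.036 m and y of tile_long in the frame of board between -0.037 and -0.023 m and z of tile_long in the frame of board between 0.008 and 0.017 m and angle between the z axis of tile_long and the z axis of board, either way round below 0.22 rad and angle between the x axis of tile_long and the x axis of board, either way round below 0.12 rad and contact force between the fingers and tile_long below 0.2 N), for 0.2 s.
3. with the tile standing there, the pointer is held in line with its far end for 1 s (x of tile_long in the frame of board between 0.022 and 0.036 m and y of tile_long in the frame of board between -0.037 and -0.023 m and z of tile_long in the frame of board between 0.008 and 0.017 m and angle between the z axis of tile_long and the z axis of board, either way round below 0.22 rad and angle between the x axis of tile_long and the x axis of board, either way round below 0.12 rad and value of joint tape above 0.1 m and (x of pointer_tip in the frame of tile_long between 0.069 and 0.081 m or x of pointer_tip in the frame of tile_long between -0.081 and -0.069 m)), for 1 s.
At the end, for the whole second after the job is handed in: The longest tile rests upright on the groove floor (within 7 mm sideways, 6 mm of the stop, 0.22 rad upright, 0.12 rad along the groove), let go; the tape, after 1 s with its pointer within 6 mm of the tile's far end, is home within 5 mm; the other things have stayed in place (all of step 2 and value of joint tape below 0.005 m and contact force between the fingers and board below 0.2 N and linear speed of tile_long below 0.02 m/s); the robot touches nothing.
It fails at once if the tape snaps back (faster than 0.5 m/s) (velocity of joint tape below -0.5 m/s).
It fails at once if the tile is dropped (moves faster than 0.6 m/s out of the fingers) (linear speed of tile_long above 0.6 m/s and contact force between the fingers and tile_long below 0.2 N).
It fails at once if another tile is moved by more than 20 mm (distance of any of tile_mid, tile_short from where it was at the start of the episode above 0.02 m).
It fails at once if something else on the counter is moved by more than 30 mm (distance of any of egg_cup, blender_jar, drive_socket, screwdriver_handle, mug, spoon from where it was at the start of the episode above 0.03 m).
It also fails if it takes over 62 s, if anything falls off the work surface, if the arm or the gripper's body presses on something with over 40 N, if the wrist force passes 120 N, or if a joint passes its speed limit or range.

## Working session

There is one attempt and no reset: what is moved stays moved. The work goes in short steps, Python scripts to look and compute and a tool call to move; the robot and the scene stay as the last step left them, time stands still between calls to the robot, and variables do not carry over. Pictures are saved under pics/ and viewed, at most 11 in all, crops included, and the job is handed in when it is done.

Besides the shell and the picture viewer there is one more tool, called after "Request:" as a command line: name --argument value ..., lists and objects as JSON in quotes. apply_moves: Moves the arm, as the interface text tells. Its arguments: {"type":"object","properties":{"motion":{"type":"array","items":{"type":"object","properties":{"jaw":{"type":"number"},"xyz":{"type":"array","items":{"type":"number"}},"twist":{"type":"number"}}}},"grip_force":{"type":"number"}},"required":["motion"]}

```bash
mkdir -p pics; cat > h.py <<'E'
import numpy as np,cv2
from workcell import sensors,camera,camera_params,bot
def snap(n,f):
    p=camera_params(n);im,d=camera(n);np.savez('pics/'+f+'.npz',im=im,d=d,**p);cv2.imwrite('pics/'+f+'.png',im[:,:,::-1]);return im,d,p
def load(f):
    z=np.load('pics/'+f+'.npz');return z['im'],z['d'],z
def world(u,v,z,p,fish=False):
    K=np.array(p['mtx']);R=cv2.Rodrigues(np.array(p['rvec'],float))[0];t=np.array(p['tvec'],float).ravel()
    return (np.array([(u-K[0,2])/K[0,0]*z,(v-K[1,2])/K[1,1]*z,z])-t)@R
def onz(u,v,h,p):
    R=cv2.Rodrigues(np.array(p['rvec'],float))[0];t=np.array(p['tvec'],float).ravel()
    c=-R.T@t; r=world(u,v,1.,p)-c; return c+r*(h-c[2])/r[2]
def cloud(d,p):
    v,u=np.nonzero(d>0);z=d[v,u];K=np.array(p['mtx']);R=cv2.Rodrigues(np.array(p['rvec'],float))[0];t=np.array(p['tvec'],float).ravel()
    return u,v,(np.c_[(u-K[0,2])/K[0,0]*z,(v-K[1,2])/K[1,1]*z,z]-t)@R
E
python3 - <<'E'
from h import *
for n in('scene','side'):
    im,d,p=snap(n,n+'0'); print(n,np.array(p['mtx']).round(1).tolist(),(-cv2.Rodrigues(np.array(p['rvec'],float))[0].T@np.array(p['tvec']).ravel()).round(3),(d>0).mean())
print(sensors.get_obs(),bot.tcp_to_tips)
E
```

```text
scene [[448.3, 0.0, 317.1], [0.0, 448.3, 200.8], [0.0, 0.0, 1.0]] [1.331 0.626 1.023] 0.9959609375
side [[362.8, 0.0, 322.8], [0.0, 362.8, 200.1], [0.0, 0.0, 1.0]] [0.212 0.67  0.522] 0.99589453125
{'time': 0.1, 'q': array([-1.60738914e-03,  5.00743796e+00,  1.00378725e+01,  9.51002077e+01,
       -6.51034550e-05,  8.99987904e+01]), 'qd': array([ 0.02183069, -0.00892139,  0.20716387, -0.10085889,  0.11151151,
        0.00716463]), 'joint_efforts': array([ 5.47294949e-04, -5.21561801e+01,  4.65652657e+01,  1.59993977e-02,
       -1.19309320e-06, -5.24902489e-06]), 'ee_pos': array([ 5.49802663e-01, -1.57288122e-05,  2.47648816e-01]), 'tcp_rot': array([-1.79930227e+02,  6.36304347e-05,  8.99996023e+01]), 'wrist_force': array([-0.7958545 , -0.11109816,  0.37482114]), 'torque': array([ 0.00714387, -0.02490897,  0.00746233]), 'grasp_force': 0.0, 'opening': 0.08523764001171963} 0.017
```

View pics/scene0.png

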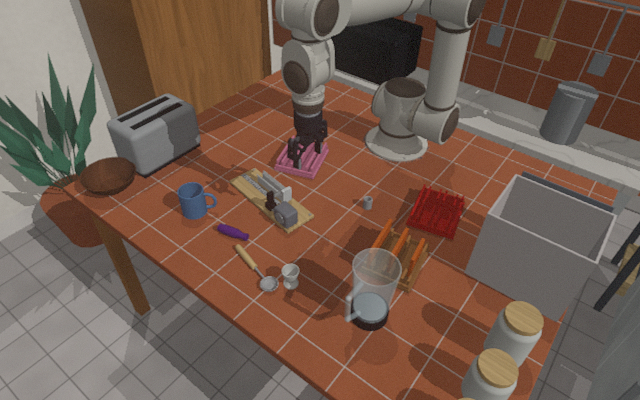

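View pics/side0.png

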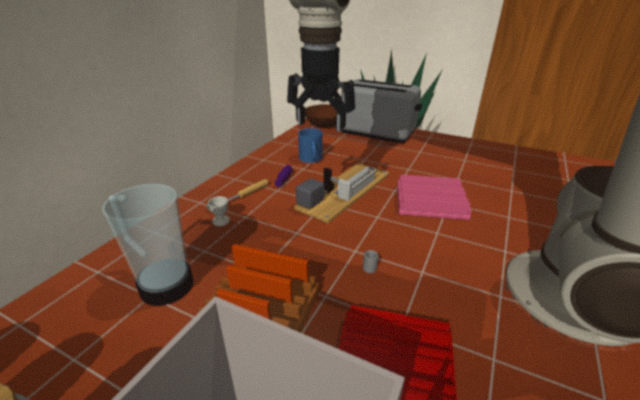

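The scene picture shows the wooden rack with three orange tiles at about (400,255), behind the glass jar at (370,290). The red rack (437,212) and the pink one (303,157) are decoys. The board is at (272,198), with the tape case at (287,213) and the black tab at (270,200). In the side picture the tiles are at (270,262), (258,283) and (243,302). Next I'll measure from the depth in both views.

```bash
python3 - <<'E'
from h import *
for n in('scene0','side0'):
    im,d,p=load(n);u,v,P=cloud(d,p);c=im[v,u].astype(int)
    hsv=cv2.cvtColor(im,cv2.COLOR_RGB2HSV)[v,u].astype(int)
    box=((u>345)&(u<450)&(v>205)&(v<300)) if n=='scene0' else ((u>200)&(u<325)&(v>235)&(v<335))
    m=box&(hsv[:,0]<16)&(hsv[:,1]>170)&(P[:,2]>.052)&(P[:,2]<.1)
    q=P[m];print(n,m.sum(),hsv[m].mean(0))
    if m.sum()<50: continue
    # cluster
    g=np.zeros((400,640),np.uint8);g[v[m],u[m]]=1
    k,l,s,ce=cv2.connectedComponentsWithStats(g)
    for i in range(1,k):
        if s[i,4]<40: continue
        w=P[m][l[v[m],u[m]]==i]
        top=w[w[:,2]>.078]
        if len(top)<5: continue
        (cx,cy),(a,b),an=cv2.minAreaRect(top[:,:2].astype(np.float32))
        print(s[i],ce[i].round(),'zmax',w[:,2].max().round(3),'rect',round(cx,3),round(cy,3),round(a,3),round(b,3),round(an,1))
im,d,_=load('scene0');A=cv2.resize(im[160:240,225:325],(800,600)[:1]*1+(640,) if 0 else (750,600),interpolation=cv2.INTER_CUBIC)
B=cv2.resize(im[205:285,345:445],(750,600),interpolation=cv2.INTER_CUBIC)
cv2.imwrite('pics/cB.png',A[:,:,::-1]);cv2.imwrite('pics/cR.png',B[:,:,::-1])
E
```

```text
scene0 523 [ 10.85086042 197.98470363 148.06500956]
[372 218  21  30 195] [383. 234.] zmax 0.092 rect 0.521 0.249 0.125 0.011 8.4
[392 227  17  29 166] [400. 242.] zmax 0.091 rect 0.513 0.304 0.115 0.01 8.9
[409 238  17  31 162] [417. 253.] zmax 0.093 rect 0.51 0.359 0.093 0.01 9.4
side0 3067 [  9.86175416 244.05966743 152.16530812]
[ 232  245   76   33 1256] [270. 260.] zmax 0.087 rect 0.529 0.252 0.15 0.013 8.9
[ 226  265   66   33 1143] [259. 281.] zmax 0.088 rect 0.515 0.305 0.12 0.013 9.0
[216 289  55  29 668] [246. 302.] zmax 0.087 rect 0.508 0.359 0.091 0.012 9.4
```

View pics/cB.png

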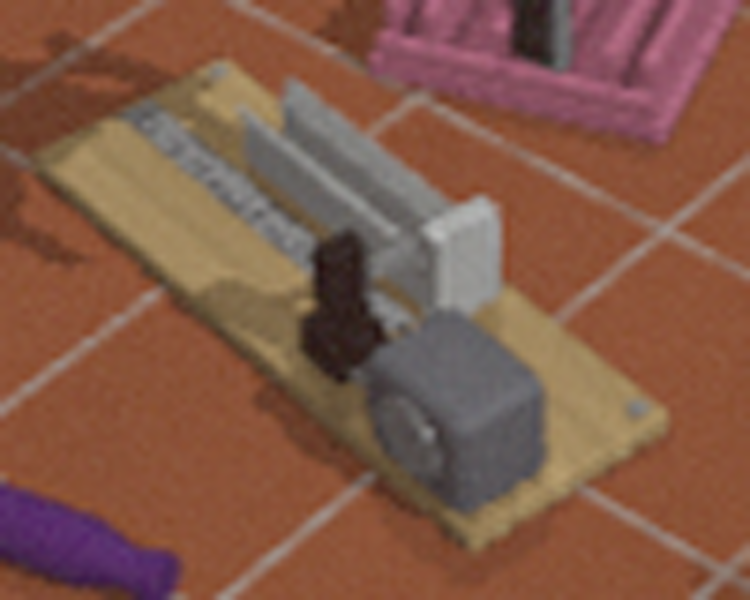

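View pics/cR.png

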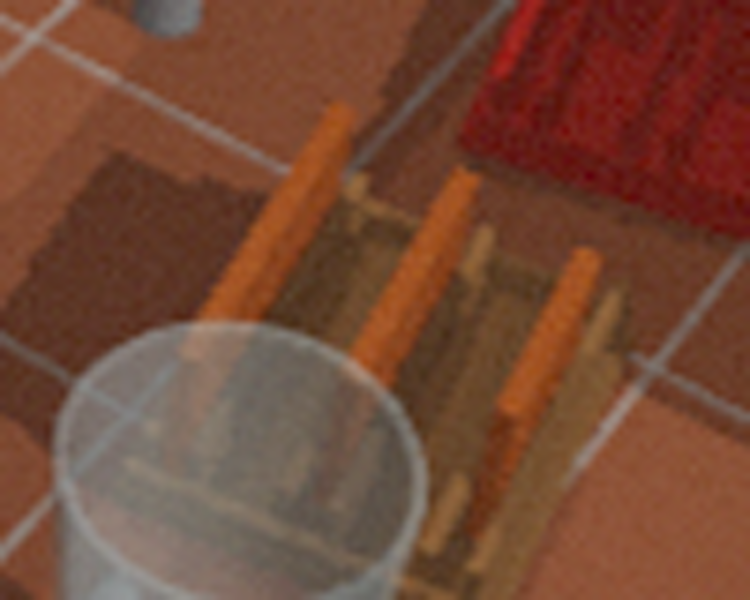

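The crop confirms the pick: the tile farthest left at (383,234) has a 150 mm long top edge, and the others measure 120 and 91 mm. The board crop shows the corners, zero stop, tab and case clearly. Next I'll get the board pose and the obstacle positions.

```bash
python3 - <<'E'
from h import *
im,d,p=load('scene0')
f=lambda x,y:(225+x/7.5-.4,160+y/7.5-.4)
C=[onz(*f(*c),.012,p) for c in[(220,65),(40,158),(470,545),(665,412)]]
C=np.array(C)[:,:2];print('corners',C.round(3).tolist(),'centre',C.mean(0).round(4))
print('sides',[np.linalg.norm(C[i]-C[i-1]).round(3) for i in range(4)])
e=(C[0]+C[1]-C[2]-C[3]);print('yaw',np.degrees(np.arctan2(e[1],e[0])))
print('tab',onz(*f(340,238),.08,p).round(3),'stop top',[onz(*f(*c),.064,p).round(3).tolist() for c in[(495,202),(432,232)]])
for n in('scene0','side0'):
    im,d,p=load(n);u,v,P=cloud(d,p);hsv=cv2.cvtColor(im,cv2.COLOR_RGB2HSV)[v,u].astype(int)
    # board region clouds
    ctr=C.mean(0);r=np.linalg.norm(P[:,:2]-ctr,axis=1)<.19
    for lo,hi,nm in((.008,.016,'wood'),(.041,.05,'walls'),(.060,.0665,'stop/case'),(.0665,.072,'case'),(.073,.084,'tab')):
        q=P[r&(P[:,2]>lo)&(P[:,2]<hi)]
        if nm=='wood':q=P[r&(P[:,2]>lo)&(P[:,2]<hi)&(hsv[:,0]>12)&(hsv[:,0]<30)&(hsv[:,1]>70)]
        if len(q)<4: continue
        R=cv2.minAreaRect(q[:,:2].astype(np.float32));print(n,nm,len(q),np.round(R[0],3),np.round(R[1],3),round(R[2],1),'med z',np.median(q[:,2]).round(4))
    # obstacles map
    w=(P[:,2]>.02)&(P[:,2]<.23)&(P[:,0]>.2)&(P[:,0]<.9)&(abs(P[:,1])<.6)
    G=np.zeros((80,140),np.uint8);ix=((P[w,1]+.6)/.01).astype(int);iy=((P[w,0]-.2)/.01).astype(int)
    ok=(iy<80)&(ix<140);G[iy[ok],ix[ok]]=1
    k,l,s,ce=cv2.connectedComponentsWithStats(G)
    for i in range(1,k):
        if s[i,4]>3:
            zz=P[w][ok][l[iy[ok],ix[ok]]==i]
            print('  obj y',(-.6+s[i,0]*.01).round(2),(-.6+(s[i,0]+s[i,2])*.01).round(2),'x',(.2+s[i,1]*.01).round(2),(.2+(s[i,1]+s[i,3])*.01).round(2),'zmax',zz[:,2].max().round(3))
E
```

```text
corners [[0.48, -0.303], [0.581, -0.32], [0.64, -0.008], [0.529, 0.006]] centre [ 0.5574 -0.1561]
sides [np.float64(0.313), np.float64(0.102), np.float64(0.317), np.float64(0.111)]
yaw -99.98508123801011
tab [ 0.588 -0.122  0.08 ] stop top [[0.516, -0.098, 0.064], [0.548, -0.107, 0.064]]
scene0 wood 964 [ 0.555 -0.158] [0.324 0.112] 80.1 med z 0.0119
scene0 walls 205 [ 0.524 -0.173] [0.3   0.273] 18.0 med z 0.0444
scene0 stop/case 148 [ 0.653 -0.128] [0.145 0.251] 50.4 med z 0.0637
scene0 case 163 [ 0.659 -0.127] [0.131 0.255] 48.1 med z 0.0684
scene0 tab 33 [ 0.652 -0.186] [0.02 0.2 ] 41.9 med z 0.079
  obj y 0.22 0.4 x 0.2 0.38 zmax 0.048
  obj y -0.24 -0.18 x 0.23 0.36 zmax 0.046
  obj y -0.28 -0.11 x 0.22 0.43 zmax 0.049
  obj y 0.48 0.6 x 0.22 0.41 zmax 0.23
  obj y -0.31 -0.28 x 0.26 0.29 zmax 0.046
  obj y 0.09 0.13 x 0.36 0.4 zmax 0.043
  obj y 0.23 0.28 x 0.43 0.59 zmax 0.092
  obj y 0.29 0.39 x 0.42 0.61 zmax 0.093
  obj y 0.48 0.6 x 0.42 0.44 zmax 0.23
  obj y -0.6 -0.52 x 0.48 0.9 zmax 0.187
  obj y -0.25 -0.09 x 0.48 0.61 zmax 0.084
  obj y -0.08 0.0 x 0.57 0.64 zmax 0.0
[... 442 characters left out ...]
064
side0 case 27 [ 0.628 -0.158] [0.064 0.269] 23.9 med z 0.0688
side0 tab 27 [ 0.648 -0.185] [0.02  0.202] 42.1 med z 0.0756
  obj y -0.3 -0.11 x 0.21 0.43 zmax 0.042
  obj y 0.22 0.34 x 0.2 0.37 zmax 0.043
  obj y 0.33 0.38 x 0.2 0.26 zmax 0.044
  obj y 0.48 0.6 x 0.22 0.43 zmax 0.23
  obj y 0.1 0.14 x 0.36 0.4 zmax 0.037
  obj y 0.22 0.39 x 0.42 0.61 zmax 0.088
  obj y -0.6 -0.55 x 0.48 0.75 zmax 0.179
  obj y -0.25 -0.08 x 0.49 0.6 zmax 0.078
  obj y -0.08 0.0 x 0.57 0.63 zmax 0.067
  obj y 0.28 0.4 x 0.65 0.78 zmax 0.199
  obj y -0.36 -0.24 x 0.69 0.78 zmax 0.088
  obj y -0.19 -0.08 x 0.72 0.76 zmax 0.028
  obj y 0.09 0.15 x 0.74 0.8 zmax 0.057
  obj y -0.58 -0.52 x 0.76 0.9 zmax 0.057
```

Request:
apply_moves --motion '[{"xyz": [60, -6, 0], "twist": -0.15, "jaw": -0.2}, {"xyz": [120, -12, 0], "twist": -0.15, "jaw": -0.2}, {"xyz": [180, -18, 0], "twist": -0.15, "jaw": -0.2}, {"xyz": [220, -23, 0], "twist": -0.15, "jaw": -0.2}, {"xyz": [240, -23, 0], "twist": -0.15, "jaw": -0.2}]'

```text
time: 0.72
ee_pos: [0.5264, 0.2419, 0.2478]
tcp_rot: [-180.0, 0.0, 98.7]
wrist_force: [0.4, -0.0, -0.3]
opening: 0.034
grasp_force: 0.0
```

```bash
python3 - <<'E'
from h import *
o=sensors.get_obs();print(o['q'].round(1),o['ee_pos'].round(4),o['tcp_rot'].round(2),o['opening'])
E
```

```text
[ 24.7   9.1  14.6  95.5   0.  106. ] [0.5264 0.2419 0.2478] [-1.7995e+02  1.0000e-02  9.8720e+01] 0.03400150128932926
```

Request:
apply_moves --motion '[{"xyz": [5, 1, 0], "twist": -0.18}, {"xyz": [9, 2, 0], "twist": -0.36}, {"xyz": [9, 2, 0], "twist": -0.54}, {"xyz": [9, 2, 0], "twist": -0.72}, {"xyz": [9, 2, 0], "twist": -0.9}]'

```text
validation failed for argument at $.mo...
```

Request:
apply_moves --motion '[{"xyz": [0, 0, 0], "twist": -0.17}, {"xyz": [0, 0, 0], "twist": -0.34}, {"xyz": [0, 0, 0], "twist": -0.51}, {"xyz": [0, 0, 0], "twist": -0.676}, {"xyz": [0, 0, 0], "twist": -0.676}]'

```text
validation failed for argument at $.mo...
```

```bash
python3 - <<'E'
from h import *
o=sensors.get_obs();print(o['q'].round(1),o['ee_pos'].round(4),o['tcp_rot'].round(2),o['opening'])
im,d,p=snap('wrist','w1');print({k:np.array(x).round(3).tolist() for k,x in p.items()},(d>0).mean())
E
```

```text
[ 24.7   9.1  14.6  95.5   0.  106. ] [0.5264 0.2419 0.2478] [-1.7995e+02  1.0000e-02  9.8720e+01] 0.03400150128932926
{'mtx': [[309.707, 0.0, 322.413], [0.0, 309.707, 202.939], [0.0, 0.0, 1.0]], 'rvec': [-2.801, -0.213, -0.034], 'tvec': [-0.556, 0.108, 0.434]} 0.99617578125
```

View pics/w1.png

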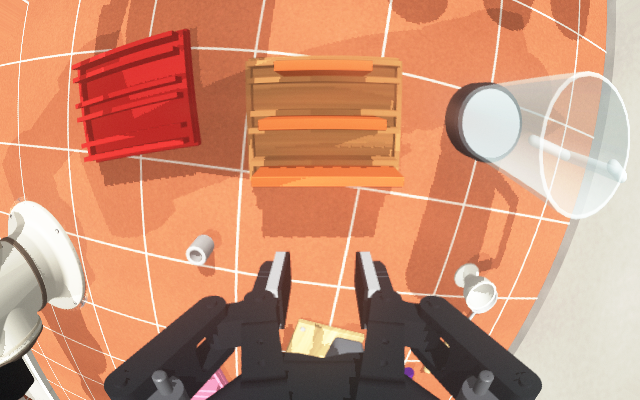

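The wrist view shows the rack's three tiles: long with its lower edge at row 183, columns 251–404, mid at row 124 and short at row 66. The call needs jaw in every row. I'll measure in the fisheye cloud.

```bash
cat >> h.py <<'E'
def fray(u,v,p):
    K=np.array(p['mtx']);x=(np.asarray(u)-K[0,2])/K[0,0];y=(np.asarray(v)-K[1,2])/K[1,1];r=np.hypot(x,y)+1e-9
    return np.stack([x/r*np.tan(r),y/r*np.tan(r),np.ones_like(r)],-1)
def fcloud(d,p):
    v,u=np.nonzero(d>0);R=cv2.Rodrigues(np.array(p['rvec'],float))[0];t=np.array(p['tvec'],float).ravel()
    return u,v,(fray(u,v,p)*d[v,u][:,None]-t)@R
def fonz(u,v,h,p):
    R=cv2.Rodrigues(np.array(p['rvec'],float))[0];t=np.array(p['tvec'],float).ravel();c=-R.T@t;r=fray(u,v,p)@R;return c+r*(h-c[2])/r[2]
E
python3 - <<'E'
from h import *
im,d,p=load('w1');u,v,P=fcloud(d,p);hsv=cv2.cvtColor(im,cv2.COLOR_RGB2HSV)[v,u].astype(int)
print('cam',(-cv2.Rodrigues(p['rvec'])[0].T@p['tvec']).round(3))
for y0,y1 in((160,195),(110,140),(55,80)):
    m=(v>y0)&(v<y1)&(u>235)&(u<415)&(P[:,2]>.078)&(P[:,2]<.1);w=P[m]
    R=cv2.minAreaRect(w[:,:2].astype(np.float32));print(m.sum(),np.round(R[0],4),np.round(R[1],4),round(R[2],1),np.median(w[:,2]).round(4),u[m].min(),u[m].max(),v[m].min(),v[m].max())
m=(v<160)&(P[:,2]<.01)&(u>200)&(u<240)
print('counter z',np.median(P[m][:,2]))
for a in((251,186),(403,186),(251,180)):print(fonz(*map(float,a),.087,p).round(4))
E
```

```text
cam [0.513 0.326 0.374]
1821 [0.5288 0.2507] [0.1493 0.0108] 8.7 0.0874 251 403 174 186
1437 [0.5155 0.3036] [0.1196 0.0108] 8.6 0.0877 258 386 119 130
1082 [0.5082 0.3579] [0.0894 0.0105] 8.8 0.0877 274 372 60 71
counter z 0.000867232020155811
[0.4557 0.2342 0.087 ]
[0.6034 0.257  0.087 ]
[0.4552 0.2403 0.087 ]
```

Request:
apply_moves --motion '[{"xyz": [5, 1, 0], "twist": -0.18, "jaw": -0.2}, {"xyz": [9, 2, 0], "twist": -0.36, "jaw": -0.2}, {"xyz": [9, 2, 0], "twist": -0.54, "jaw": -0.2}, {"xyz": [9, 2, 0], "twist": -0.72, "jaw": -0.2}, {"xyz": [9, 2, 0], "twist": -0.9, "jaw": -0.2}]'

```text
time: 1.4
ee_pos: [0.528, 0.2481, 0.2481]
tcp_rot: [-180.0, -0.0, 150.4]
wrist_force: [-0.2, -0.0, -0.3]
opening: 0.0342
grasp_force: 0.0
```

Request:
apply_moves --motion '[{"xyz": [0, 0, 0], "twist": -0.17, "jaw": -0.2}, {"xyz": [0, 0, 0], "twist": -0.34, "jaw": -0.2}, {"xyz": [0, 0, 0], "twist": -0.51, "jaw": -0.2}, {"xyz": [0, 0, 0], "twist": -0.676, "jaw": -0.2}, {"xyz": [0, 0, 0], "twist": -0.676, "jaw": -0.2}]'

```text
time: 2.02
ee_pos: [0.528, 0.2482, 0.2482]
tcp_rot: [-180.0, -0.0, -171.2]
wrist_force: [0.1, 0.0, -0.5]
opening: 0.0341
grasp_force: 0.0
```

```bash
python3 - <<'E'
from h import *
o=sensors.get_obs();print(o['q'].round(1),o['ee_pos'].round(4),o['tcp_rot'].round(2),o['opening'])
im,d,p=snap('wrist','w2')
u,v,P=fcloud(d,p);m=(P[:,2]>.078)&(P[:,2]<.1)&(abs(P[:,0]-.53)<.12)&(P[:,1]>.2)&(P[:,1]<.4)
for c in(.25,.305,.36):
    w=P[m&(abs(P[:,1]-c-(P[:,0]-.52)*.155)<.02)]
    if len(w)>9:
        R=cv2.minAreaRect(w[:,:2].astype(np.float32));print(len(w),np.round(R[0],4),np.round(R[1],4),round(R[2],1),np.median(w[:,2]).round(4))
E
```

```text
[25.2  9.7 15.3 95.6 -0.  16.4] [0.528  0.2482 0.2482] [-1.7998e+02 -1.0000e-02 -1.7124e+02] 0.034091880332153136
1491 [0.529  0.2498] [0.1496 0.0102] 8.7 0.0877
1332 [0.5149 0.3034] [0.119  0.0112] 8.8 0.0876
1015 [0.5078 0.3578] [0.0903 0.0115] 8.9 0.0875
```

Request:
apply_moves --motion '[{"xyz": [-1, 1.5, 60], "twist": 0, "jaw": -0.2}, {"xyz": [-1, 1.5, 115], "twist": 0, "jaw": -0.2}, {"xyz": [-1, 1.5, 150], "twist": 0, "jaw": -0.2}, {"xyz": [-1, 1.5, 170], "twist": 0, "jaw": -0.2}, {"xyz": [-1, 1.5, 178], "twist": 0, "jaw": -0.2}]'

```text
time: 2.7
ee_pos: [0.5279, 0.2502, 0.069]
tcp_rot: [-180.0, -0.1, -171.3]
wrist_force: [-0.5, -0.2, 0.3]
opening: 0.0338
grasp_force: 0.0
```

Request:
apply_moves --motion '[{"xyz": [0, 0, 0], "twist": 0, "jaw": -0.2}, {"xyz": [0, 0, 0], "twist": 0, "jaw": -1}, {"xyz": [0, 0, 0], "twist": 0, "jaw": -1}, {"xyz": [0, 0, 0], "twist": 0, "jaw": -1}, {"xyz": [0, 0, 0], "twist": 0, "jaw": -1}]' --grip_force 45

```text
time: 3.32
ee_pos: [0.529, 0.2511, 0.0715]
tcp_rot: [180.0, 0.1, -171.1]
wrist_force: [-0.3, -0.4, 6.1]
opening: 0.0093
grasp_force: 48.9
```

Request:
apply_moves --motion '[{"xyz": [0, 0, -6], "twist": 0, "jaw": -1}, {"xyz": [0, 0, -18], "twist": 0, "jaw": -1}, {"xyz": [0, 0, -36], "twist": 0, "jaw": -1}, {"xyz": [0, 0, -56], "twist": 0, "jaw": -1}, {"xyz": [0, 0, -76], "twist": 0, "jaw": -1}]'

```text
time: 3.95
ee_pos: [0.5285, 0.2509, 0.1482]
tcp_rot: [180.0, 0.0, -171.1]
wrist_force: [0.3, -0.7, -1.7]
opening: 0.0094
grasp_force: 47.7
```

Request:
apply_moves --motion '[{"xyz": [0, 0, -20], "twist": 0, "jaw": -1}, {"xyz": [0, 0, -40], "twist": 0, "jaw": -1}, {"xyz": [0, 0, -50], "twist": 0, "jaw": -1}, {"xyz": [0, 0, -50], "twist": 0, "jaw": -1}]'

```text
time: 4.45
ee_pos: [0.5287, 0.251, 0.1973]
tcp_rot: [180.0, 0.1, -171.1]
wrist_force: [-0.7, 0.1, -2.1]
opening: 0.0094
grasp_force: 47.8
```

```bash
python3 - <<'E'
from h import *
o=sensors.get_obs();print(o['q'].round(1),o['ee_pos'].round(4),o['tcp_rot'].round(2),o['opening'],o['grasp_force'],o['wrist_force'])
for n in('wrist','side'): snap(n,n[0]+'3')
im,d,p=load('w3');u,v,P=fcloud(d,p);hsv=cv2.cvtColor(im,cv2.COLOR_RGB2HSV)[v,u].astype(int)
m=(hsv[:,0]<16)&(hsv[:,1]>150)&(P[:,2]>.14)&(abs(P[:,0]-.53)<.1)&(abs(P[:,1]-.25)<.05);w=P[m]
print(len(w),w.min(0),w.max(0))
w=w[w[:,2]>np.percentile(w[:,2],95)-.01]
R=cv2.minAreaRect(w[:,:2].astype(np.float32));print(R)
# tilt: top z vs x
for a in np.arange(.45,.61,.02):
    s=P[m][abs(P[m][:,0]-a)<.01]
    if len(s):print(round(a,2),len(s),s[:,2].max().round(4))
E
```

```text
[25.4  9.   8.8 89.8 -0.  16.5] [0.5287 0.251  0.1973] [ 1.7998e+02  8.0000e-02 -1.7111e+02] 0.009385496909798213 47.78406858444214 [-0.70248238  0.07279186 -2.05374469]
5833 [0.4535717  0.2136217  0.14140865] [0.56442929 0.29557665 0.27377275]
((0.511959433555603, 0.25873979926109314), (0.07372385263442993, 0.10488899797201157), 75.40913391113281)
0.45 672 0.2152
0.47 1430 0.2157
0.49 1222 0.2154
0.51 1042 0.2738
0.53 797 0.2722
0.55 598 0.2343
0.57 72 0.2143
```

View pics/w3.png

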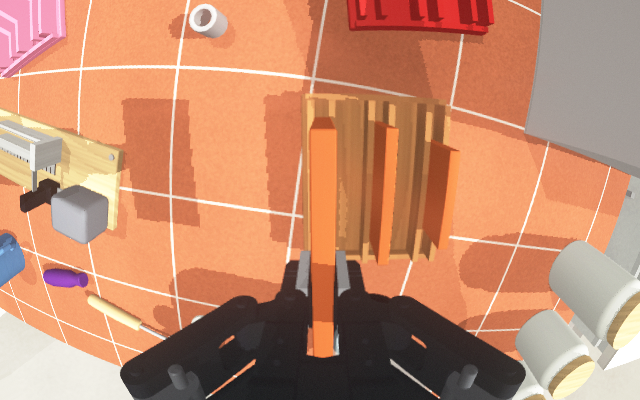

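The picture shows the tile level in the jaws, drawn clear of its slot at (322,240), with the other two tiles still in place. The board is at left (60,165). I'll carry the tile over to it.

Request:
apply_moves --motion '[{"xyz": [8, -40, 0], "twist": 0.15, "jaw": -1}, {"xyz": [19, -100, 0], "twist": 0.33, "jaw": -1}, {"xyz": [30, -160, 0], "twist": 0.51, "jaw": -1}, {"xyz": [41, -220, 0], "twist": 0.69, "jaw": -1}, {"xyz": [51, -275, 0], "twist": 0.87, "jaw": -1}]'

```text
time: 5.18
ee_pos: [0.5198, -0.0307, 0.1955]
tcp_rot: [-180.0, -0.0, 138.7]
wrist_force: [1.2, -0.2, -2.7]
opening: 0.0094
grasp_force: 47.8
```

Request:
apply_moves --motion '[{"xyz": [-30, -34, 0], "twist": 0.18, "jaw": -1}, {"xyz": [-60, -69, 0], "twist": 0.36, "jaw": -1}, {"xyz": [-85, -97, 0], "twist": 0.54, "jaw": -1}, {"xyz": [-100, -115, 0], "twist": 0.72, "jaw": -1}, {"xyz": [-105, -120, 0], "twist": 0.87, "jaw": -1}]'

```text
time: 5.8
ee_pos: [0.5205, -0.1896, 0.1951]
tcp_rot: [-179.9, -0.0, 88.8]
wrist_force: [-0.5, 1.2, -2.0]
opening: 0.0097
grasp_force: 47.8
```

Request:
apply_moves --motion '[{"xyz": [0, 0, 0], "twist": 0.1, "jaw": -1}, {"xyz": [0, 0, 0], "twist": 0.15, "jaw": -1}, {"xyz": [0, 0, 0], "twist": 0.15, "jaw": -1}]'

```text
time: 6.18
ee_pos: [0.5208, -0.1881, 0.1954]
tcp_rot: [-179.9, -0.0, 80.6]
wrist_force: [-0.6, 0.2, -2.2]
opening: 0.009
grasp_force: 47.8
```

```bash
python3 - <<'E'
from h import *
o=sensors.get_obs();print(o['q'].round(1),o['ee_pos'].round(4),o['tcp_rot'].round(2),o['opening'],o['grasp_force'])
snap('wrist','w4');snap('scene','s4')
E
```

```text
[-19.9   4.8   4.   89.3   0.   79.5] [ 0.5208 -0.1881  0.1954] [-1.7992e+02 -2.0000e-02  8.0620e+01] 0.008961572774523299 47.768540382385254
```

View pics/w4.png

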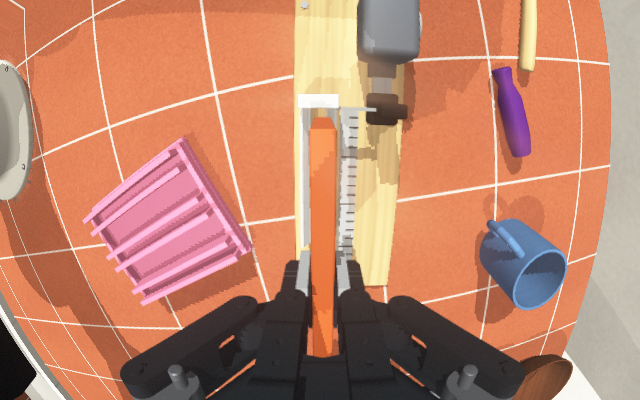

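The tile hangs over the groove, with its end at (322,120). The zero stop is at (318,101) and the tab at (385,110). I'll take stop and wall measurements from the wrist cloud.

```bash
python3 - <<'E'
from h import *
im,d,p=load('w4');u,v,P=fcloud(d,p);hsv=cv2.cvtColor(im,cv2.COLOR_RGB2HSV)[v,u].astype(int)
print('cam',(-cv2.Rodrigues(p['rvec'])[0].T@p['tvec']).round(3))
def rect(nm,m):
    w=P[m]
    if len(w)<4: print(nm,len(w));return
    R=cv2.minAreaRect(w[:,:2].astype(np.float32));b=cv2.boxPoints(R);print(nm,len(w),np.round(R[0],4),np.round(R[1],4),round(R[2],1),'z',np.median(w[:,2]).round(4),b.round(4).tolist())
rect('stop',(abs(v-101)<12)&(u>290)&(u<345)&(P[:,2]>.058)&(P[:,2]<.072))
rect('tab',(u>355)&(u<415)&(v>85)&(v<135)&(P[:,2]>.073)&(P[:,2]<.09))
rect('case',(u>350)&(u<430)&(v<75)&(P[:,2]>.062)&(P[:,2]<.075))
rect('wallL',(u>290)&(u<309)&(v>110)&(v<245)&(P[:,2]>.040)&(P[:,2]<.05))
rect('wallR',(u>336)&(u<360)&(v>110)&(v<245)&(P[:,2]>.040)&(P[:,2]<.05))
rect('board',(u>290)&(u<410)&(v<300)&(P[:,2]>.008)&(P[:,2]<.016)&(hsv[:,0]>15)&(hsv[:,0]<32)&(hsv[:,1]>70))
rect('tile',(u>300)&(u<340)&(v>110)&(v<270)&(P[:,2]>.205)&(P[:,2]<.225))
B=cv2.resize(im[60:200,270:420],(640,600),interpolation=cv2.INTER_CUBIC);cv2.imwrite('pics/c4.png',B[:,:,::-1])
E
```

```text
cam [ 0.534 -0.104  0.322]
stop 623 [ 0.5318 -0.1059] [0.0135 0.039 ] 80.4 z 0.0647 [[0.5115000009536743, -0.10930000245571136], [0.5498999953269958, -0.11580000072717667], [0.5522000193595886, -0.10249999910593033], [0.513700008392334, -0.09600000083446503]]
tab 425 [ 0.5874 -0.1205] [0.012  0.0225] 83.0 z 0.0805 [[0.5755000114440918, -0.1251000016927719], [0.5978999733924866, -0.12780000269412994], [0.5993000268936157, -0.11590000241994858], [0.5770000219345093, -0.11320000141859055]]
case 3251 [ 0.601  -0.0507] [0.0535 0.053 ] 81.5 z 0.0684 [[0.570900022983551, -0.07329999655485153], [0.6233000159263611, -0.08110000193119049], [0.6312000155448914, -0.028200000524520874], [0.5787000060081482, -0.020400000736117363]]
wallL 986 [ 0.5042 -0.1758] [0.1309 0.0073] 79.7 z 0.0454 [[0.48890000581741333, -0.23960000276565552], [0.4961000084877014, -0.24089999496936798], [0.5195000171661377, -0.11209999769926071], [0.5123000144958496, -0.11079999804496765]]
wallR 0
board 13385 [ 0.5499 -0.1612] [0.3156 0.1096] 79.9 z 0.0127 [[0.4683000147342682, -0.3070000112056732], [0.576200008392334, -0.326200008392334], [0.6315000057220459, -0.01549999974668026], [0.5235999822616577, 0.003700000001117587]]
tile 3674 [ 0.5273 -0.1426] [0.0572 0.0101] 80.7 z 0.2117 [[0.5177000164985657, -0.17000000178813934], [0.5277000069618225, -0.17159999907016754], [0.5370000004768372, -0.1151999980211258], [0.5270000100135803, -0.1136000007390976]]
```

View pics/c4.png

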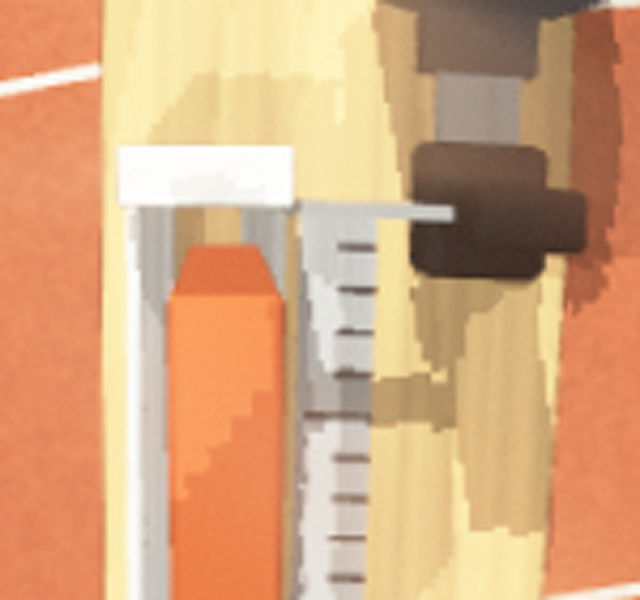

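Request:
apply_moves --motion '[{"xyz": [-2, -3.8, 0], "twist": 0.01, "jaw": -1}, {"xyz": [-2, -3.8, 25], "twist": 0.01, "jaw": -1}, {"xyz": [-2, -3.8, 50], "twist": 0.01, "jaw": -1}, {"xyz": [-2, -3.8, 72], "twist": 0.01, "jaw": -1}, {"xyz": [-2, -3.8, 80], "twist": 0.01, "jaw": -1}]'

```text
time: 6.9
ee_pos: [0.5163, -0.1893, 0.115]
tcp_rot: [-179.9, -0.0, 80.0]
wrist_force: [-0.0, -0.3, -1.7]
opening: 0.0095
grasp_force: 47.6
```

Request:
apply_moves --motion '[{"xyz": [0, 0, 0], "twist": 0, "jaw": -1}, {"xyz": [0, 0, 0], "twist": 0, "jaw": -1}]'

```text
time: 7.15
ee_pos: [0.5175, -0.1897, 0.1174]
tcp_rot: [179.9, 0.0, 80.0]
wrist_force: [0.3, 0.3, -1.6]
opening: 0.0092
grasp_force: 47.7
```

```bash
python3 - <<'E'
from h import *
o=sensors.get_obs();print(o['q'].round(1),o['ee_pos'].round(4),o['tcp_rot'].round(2),o['opening'],o['grasp_force'])
im,d,p=snap('wrist','w5');u,v,P=fcloud(d,p)
c=np.array([.5296,-.111]);a=np.radians(-100);ex=np.array([np.cos(a),np.sin(a)]);ey=np.array([-ex[1],ex[0]])
L=np.c_[(P[:,:2]-c)@ex,(P[:,:2]-c)@ey,P[:,2]]*1000  # from zero stop foot
def st(nm,m):
    w=L[m]; print(nm,len(w),np.percentile(w,[2,50,98],axis=0).round(1).tolist() if len(w) else '')
t=o['ee_pos'][2]*1000+16
near=(v<270)
st('tile top',near&(abs(L[:,2]-t)<6)&(abs(L[:,1])<12)&(L[:,0]>-10)&(L[:,0]<60))
st('stop top',(abs(L[:,2]-65)<3)&(abs(L[:,1])<25)&(L[:,0]>-25)&(L[:,0]<8))
for x in(5,15,25,35):
    m=near&(abs(L[:,0]-x)<4)&(L[:,2]>43.5)&(L[:,2]<49)&(abs(L[:,1])<25)
    s=L[m];print(x,'L',np.percentile(s[s[:,1]<0][:,1],[2,50,98]).round(1) if (s[:,1]<0).sum()>3 else '','R',np.percentile(s[s[:,1]>0][:,1],[2,50,98]).round(1) if (s[:,1]>0).sum()>3 else '')
E
```

```text
[-20.1   4.5  -4.9  80.5  -0.   79.8] [ 0.5175 -0.1897  0.1174] [1.7992e+02 2.0000e-02 8.0030e+01] 0.009229607385305602 47.69210457801819
tile top 3578 [[5.7, -4.0, 132.3], [29.4, 0.7, 133.7], [58.6, 5.5, 134.9]]
stop top 1202 [[-11.9, -17.1, 63.3], [-6.2, -1.1, 64.7], [-0.5, 14.9, 66.2]]
5 L [-17.7 -15.1 -12.1] R [10.2 12.6 15.2]
15 L [-17.3 -15.2 -12.8] R [10.2 12.7 15.4]
25 L [-17.5 -15.3 -12.9] R [10.3 12.7 14.8]
35 L [-17.  -15.  -12.8] R [ 9.8 12.9 15. ]
```

Request:
apply_moves --motion '[{"xyz": [0, -1.9, 0], "twist": 0, "jaw": -1}, {"xyz": [0, -1.9, 15], "twist": 0, "jaw": -1}, {"xyz": [0, -1.9, 30], "twist": 0, "jaw": -1}, {"xyz": [0, -1.9, 41], "twist": 0, "jaw": -1}, {"xyz": [0, -1.9, 44], "twist": 0, "jaw": -1}]'

```text
time: 7.82
ee_pos: [0.5147, -0.1889, 0.0715]
tcp_rot: [-179.9, -0.0, 80.0]
wrist_force: [-5.3, 3.8, 10.8]
opening: 0.0094
grasp_force: 49.5
```

Request:
apply_moves --motion '[{"xyz": [0, 0, 0], "twist": 0, "jaw": -1}, {"xyz": [1.5, 0, 0], "twist": 0, "jaw": -1}, {"xyz": [3, 0, 0], "twist": 0, "jaw": -1}, {"xyz": [3, 0, 0], "twist": 0, "jaw": -1}]'

```text
time: 8.32
ee_pos: [0.5158, -0.1862, 0.0724]
tcp_rot: [180.0, 0.0, 80.0]
wrist_force: [-0.1, 0.4, -2.1]
opening: 0.0091
grasp_force: 47.8
```

```bash
cat > meas.py <<'E'
from h import *
import sys
o=sensors.get_obs();print(o['ee_pos'].round(4),o['tcp_rot'].round(2),o['opening'],o['grasp_force'],o['wrist_force'].round(2))
im,d,p=snap('wrist',sys.argv[1]);u,v,P=fcloud(d,p)
c=np.array([.5296,-.111])
a=np.radians(-100);ex=np.array([np.cos(a),np.sin(a)]);ey=np.array([-ex[1],ex[0]]);c=c-.0012*ey
L=np.c_[(P[:,:2]-c)@ex,(P[:,:2]-c)@ey,P[:,2]]*1000
def st(nm,m):
    w=L[m]; print(nm,len(w),np.percentile(w,[2,50,98],axis=0).round(1).tolist() if len(w) else '')
E
cat > m1.py <<'E'
from meas import *
st('tile top',(v<270)&(L[:,2]>78)&(L[:,2]<100)&(abs(L[:,1])<12)&(L[:,0]>-10)&(L[:,0]<60))
st('stop top',(abs(L[:,2]-65)<3)&(abs(L[:,1])<25)&(L[:,0]>-25)&(L[:,0]<3))
st('tab',(L[:,2]>74)&(L[:,2]<90)&(abs(L[:,1]-60)<25)&(L[:,0]>-25)&(L[:,0]<40))
E
python3 m1.py w6
```

```text
[ 0.5158 -0.1862  0.0724] [179.99   0.    80.04] 0.009081853137220526 47.796533703804016 [-0.08  0.45 -2.11]
tile top 3698 [[2.2, -5.0, 87.3], [26.9, -0.4, 88.7], [57.5, 4.4, 90.0]]
stop top 2220 [[-12.1, -16.2, 63.4], [-6.2, 0.0, 64.8], [-0.4, 16.2, 66.1]]
tab 1410 [[-6.2, 48.9, 74.8], [-0.6, 57.8, 80.5], [5.2, 69.6, 81.9]]
```

Request:
apply_moves --motion '[{"xyz": [1, 0, 0], "twist": 0, "jaw": -1}, {"xyz": [2, 0, 0.5], "twist": 0, "jaw": -1}, {"xyz": [2, 0, 1], "twist": 0, "jaw": -1}, {"xyz": [2, 0, 1], "twist": 0, "jaw": -1}]'

```text
time: 8.88
ee_pos: [0.5162, -0.1842, 0.0715]
tcp_rot: [180.0, -0.0, 80.0]
wrist_force: [-1.7, 0.7, 1.4]
opening: 0.0094
grasp_force: 48.3
```

```bash
python3 m1.py w7
```

```text
[ 0.5162 -0.1842  0.0715] [ 1.7998e+02 -1.0000e-02  8.0040e+01] 0.009378456855358628 48.30653965473175 [-1.71  0.67  1.41]
tile top 3683 [[0.3, -5.0, 86.3], [25.0, -0.4, 87.8], [55.6, 4.4, 89.0]]
stop top 2194 [[-12.3, -16.1, 63.3], [-6.4, 0.0, 64.8], [-0.7, 16.1, 66.1]]
tab 1423 [[-6.0, 48.9, 75.3], [-0.5, 57.8, 80.5], [5.4, 69.8, 81.9]]
```

Request:
apply_moves --motion '[{"xyz": [0, 0, 0], "twist": 0, "jaw": -0.7}, {"xyz": [0, 0, 0], "twist": 0, "jaw": -0.5}, {"xyz": [0, 0, 0], "twist": 0, "jaw": -0.4}, {"xyz": [0, 0, 0], "twist": 0, "jaw": -0.4}, {"xyz": [0, 0, -10], "twist": 0, "jaw": -0.4}]'

```text
time: 9.55
ee_pos: [0.5156, -0.1842, 0.081]
tcp_rot: [-179.9, -0.0, 80.0]
wrist_force: [0.8, -0.4, -0.3]
opening: 0.0256
grasp_force: 0.0
```

Request:
apply_moves --motion '[{"xyz": [0, 0, -30], "twist": 0, "jaw": -0.4}, {"xyz": [0, 0, -70], "twist": 0, "jaw": -0.4}, {"xyz": [0, 0, -110], "twist": 0, "jaw": -0.4}, {"xyz": [0, 0, -110], "twist": 0, "jaw": -0.4}]'

```text
time: 10.05
ee_pos: [0.5174, -0.1848, 0.1955]
tcp_rot: [179.6, 0.1, 80.0]
wrist_force: [0.3, -0.5, -0.5]
opening: 0.0257
grasp_force: 0.0
```

```bash
cat > m2.py <<'E'
from meas import *
st('tile top',(L[:,2]>80)&(L[:,2]<95)&(abs(L[:,1])<12)&(L[:,0]>-10)&(L[:,0]<170))
st('stop top',(abs(L[:,2]-65)<3)&(abs(L[:,1])<25)&(L[:,0]>-25)&(L[:,0]<-.5))
st('tab',(L[:,2]>77)&(L[:,2]<90)&(abs(L[:,1]-60)<25)&(L[:,0]>-25)&(L[:,0]<180))
E
python3 m2.py w8
```

```text
[ 0.5174 -0.1848  0.1955] [1.7965e+02 6.0000e-02 8.0030e+01] 0.02570897125776149 0.0 [ 0.29 -0.49 -0.51]
tile top 2226 [[2.5, -5.5, 86.3], [66.4, -0.3, 87.7], [144.8, 4.7, 89.0]]
stop top 593 [[-12.1, -15.8, 63.4], [-6.3, 0.6, 64.8], [-1.3, 16.9, 66.3]]
tab 385 [[-5.9, 49.2, 78.9], [-0.4, 59.3, 80.6], [5.1, 70.1, 82.1]]
```

View pics/w8.png

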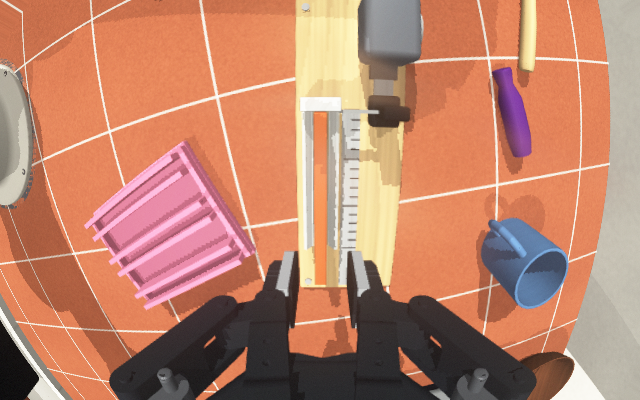

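The picture shows the tile at (320,180) standing in the groove against the stop at (320,103), with the tab at (385,113). Next I'll turn the gripper and go to the tab.

Request:
apply_moves --motion '[{"xyz": [20, 15, 0], "twist": -0.18, "jaw": -0.3}, {"xyz": [40, 30, 0], "twist": -0.36, "jaw": -0.3}, {"xyz": [60, 45, 0], "twist": -0.54, "jaw": -0.3}, {"xyz": [75, 57.5, 0], "twist": -0.72, "jaw": -0.3}, {"xyz": [75, 57.5, 0], "twist": -0.9, "jaw": -0.3}]'

```text
time: 10.72
ee_pos: [0.586, -0.1193, 0.1896]
tcp_rot: [-179.9, -0.1, 132.0]
wrist_force: [-0.7, 0.0, 1.3]
opening: 0.0296
grasp_force: 0.0
```

Request:
apply_moves --motion '[{"xyz": [0, 0, 0], "twist": -0.18, "jaw": -0.3}, {"xyz": [0, 0, 0], "twist": -0.36, "jaw": -0.3}, {"xyz": [0, 0, 0], "twist": -0.54, "jaw": -0.3}, {"xyz": [0, 0, 0], "twist": -0.67, "jaw": -0.3}, {"xyz": [0, 0, 0], "twist": -0.67, "jaw": -0.3}]'

```text
time: 11.35
ee_pos: [0.5853, -0.1203, 0.1902]
tcp_rot: [180.0, -0.1, 169.9]
wrist_force: [-0.3, -0.3, -0.6]
opening: 0.0297
grasp_force: 0.0
```

```bash
cat > m3.py <<'E'
from meas import *
st('tile top',(L[:,2]>80)&(L[:,2]<95)&(abs(L[:,1])<12)&(L[:,0]>-10)&(L[:,0]<170))
st('tab',(L[:,2]>77)&(L[:,2]<90)&(abs(L[:,1]-60)<18)&(L[:,0]>-25)&(L[:,0]<180))
st('pointer',(L[:,2]>50)&(L[:,2]<63)&(L[:,1]>20)&(L[:,1]<46)&(L[:,0]>-15)&(L[:,0]<180))
e=o['ee_pos'][:2]-c;print('tcp in frame mm',(e@ex*1000).round(1),(e@ey*1000).round(1))
E
python3 m3.py w9
```

```text
[ 0.5853 -0.1203  0.1902] [ 1.8000e+02 -1.0000e-01  1.6993e+02] 0.029686693151173543 0.0 [-0.34 -0.31 -0.56]
tile top 2408 [[2.4, -5.6, 86.1], [66.0, -0.7, 87.7], [145.4, 4.4, 89.1]]
tab 354 [[-6.1, 48.9, 77.7], [-0.4, 58.7, 80.5], [4.5, 69.4, 81.9]]
pointer 120 [[-1.3, 20.2, 58.6], [-0.0, 32.6, 59.7], [1.3, 45.3, 60.9]]
tcp in frame mm -0.5 57.7
```

Request:
apply_moves --motion '[{"xyz": [-2, 0, 40], "twist": 0, "jaw": -0.3}, {"xyz": [-2, 0, 75], "twist": 0, "jaw": -0.3}, {"xyz": [-2, 0, 100], "twist": 0, "jaw": -0.3}, {"xyz": [-2, 0, 118], "twist": 0, "jaw": -0.3}, {"xyz": [-2, 0, 124], "twist": 0, "jaw": -0.3}]'

```text
time: 12.02
ee_pos: [0.5872, -0.1207, 0.0662]
tcp_rot: [180.0, -0.1, 169.9]
wrist_force: [-0.5, -0.5, 0.3]
opening: 0.0301
grasp_force: 0.0
```

Request:
apply_moves --motion '[{"xyz": [0, 0, 0], "twist": 0, "jaw": -0.3}, {"xyz": [0, 0, 0], "twist": 0, "jaw": -1}, {"xyz": [0, 0, 0], "twist": 0, "jaw": -1}, {"xyz": [0, 0, 0], "twist": 0, "jaw": -1}, {"xyz": [0, 0, 0], "twist": 0, "jaw": -1}]' --grip_force 50

```text
time: 12.65
ee_pos: [0.5882, -0.1211, 0.0685]
tcp_rot: [-180.0, 0.1, 170.0]
wrist_force: [-1.5, -2.2, 5.6]
opening: 0.0109
grasp_force: 50.7
```

```bash
python3 m3.py w10
```

```text
[ 0.5882 -0.1211  0.0685] [-1.7997e+02  1.1000e-01  1.6997e+02] 0.010947052793419195 50.68388342857361 [-1.52 -2.19  5.64]
tile top 7882 [[1.8, -5.5, 81.6], [50.0, -1.2, 87.6], [141.9, 4.2, 88.9]]
tab 2140 [[-17.6, 48.3, 77.4], [-0.2, 52.9, 80.9], [16.8, 69.7, 89.8]]
pointer 358 [[-2.1, 20.5, 58.6], [-0.2, 31.3, 59.7], [1.3, 45.4, 60.9]]
tcp in frame mm -0.2 60.7
```

Request:
apply_moves --motion '[{"xyz": [0, -10, 0], "twist": 0, "jaw": -1}, {"xyz": [0, -25, 0], "twist": 0, "jaw": -1}, {"xyz": [0, -45, 0], "twist": 0, "jaw": -1}, {"xyz": [0, -65, 0], "twist": 0, "jaw": -1}, {"xyz": [0, -85, 0], "twist": 0, "jaw": -1}]'

```text
time: 13.32
ee_pos: [0.5735, -0.2041, 0.0685]
tcp_rot: [179.9, 0.1, 170.0]
wrist_force: [1.1, 6.8, 6.1]
opening: 0.0109
grasp_force: 50.8
```

Request:
apply_moves --motion '[{"xyz": [0, -20, 0], "twist": 0, "jaw": -1}, {"xyz": [0, -40, 0], "twist": 0, "jaw": -1}, {"xyz": [0, -55, 0], "twist": 0, "jaw": -1}, {"xyz": [0, -63, 0], "twist": 0, "jaw": -1}, {"xyz": [0, -63, 0], "twist": 0, "jaw": -1}]'

```text
time: 13.95
ee_pos: [0.5625, -0.2658, 0.0685]
tcp_rot: [179.9, 0.1, 170.0]
wrist_force: [-0.3, 7.7, 7.9]
opening: 0.0113
grasp_force: 51.0
```

```bash
python3 m3.py w11
python3 - <<'E'
from h import *
im,d,p=load('w11');B=im[80:330,180:560];cv2.imwrite('pics/c11.png',cv2.resize(B,(760,500))[:,:,::-1])
E
```

```text
[ 0.5625 -0.2658  0.0685] [1.7986e+02 1.0000e-01 1.7000e+02] 0.01127274496502229 51.016985177993774 [-0.31  7.74  7.9 ]
tile top 8086 [[7.8, -5.5, 81.2], [98.9, -1.2, 87.7], [147.8, 4.2, 89.0]]
tab 2140 [[129.2, 48.1, 77.5], [146.8, 52.7, 81.0], [163.7, 69.5, 89.8]]
pointer 351 [[144.8, 20.5, 58.4], [146.2, 32.5, 59.8], [147.7, 45.5, 60.8]]
tcp in frame mm 146.7 60.5
```

View pics/c11.png

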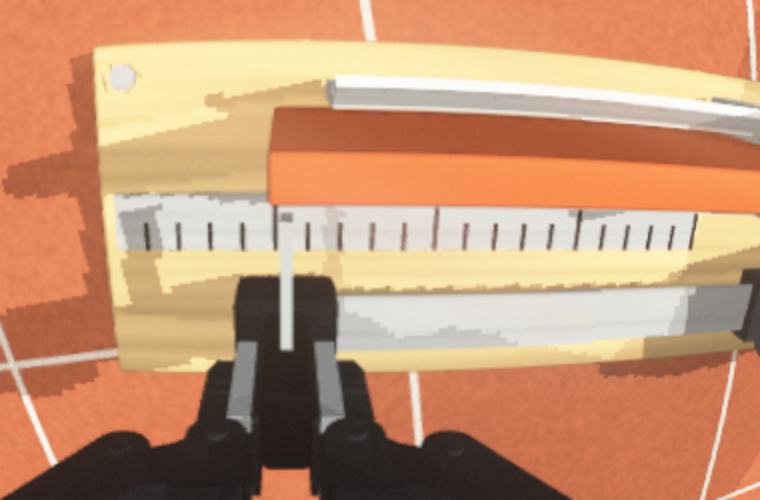

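The crop shows the tile's far end at x≈270 and the pointer at x≈287, so the pointer is about 4 mm short, which agrees with the cloud. I'll pull 4 mm more and hold.

Request:
apply_moves --motion '[{"xyz": [0, -2, 0], "twist": 0, "jaw": -1}, {"xyz": [0, -4, 0], "twist": 0, "jaw": -1}, {"xyz": [0, -4, 0], "twist": 0, "jaw": -1}, {"xyz": [0, -4, 0], "twist": 0, "jaw": -1}, {"xyz": [0, -4, 0], "twist": 0, "jaw": -1}]'

```text
time: 14.62
ee_pos: [0.5619, -0.2691, 0.0685]
tcp_rot: [179.9, 0.1, 170.0]
wrist_force: [-1.4, 7.6, 7.4]
opening: 0.0109
grasp_force: 51.0
```

```bash
cat >> m3.py <<'E'
w=L[(L[:,2]>84)&(L[:,2]<91)&(abs(L[:,1])<4)&(L[:,0]>120)&(L[:,0]<170)];print('tile far end',np.percentile(w[:,0],[98,99.5,100]).round(1))
E
python3 m3.py w12
```

```text
[ 0.5619 -0.2691  0.0685] [1.7986e+02 9.0000e-02 1.7004e+02] 0.01090985348297674 50.991400480270386 [-1.4   7.64  7.37]
tile top 7844 [[7.8, -5.5, 81.1], [99.6, -1.3, 87.7], [148.0, 4.1, 89.0]]
tab 2153 [[132.6, 48.1, 77.5], [149.7, 52.7, 81.0], [167.0, 69.4, 89.8]]
pointer 351 [[148.1, 20.4, 58.6], [149.6, 32.6, 59.7], [151.0, 45.5, 61.0]]
tcp in frame mm 150.0 60.5
tile far end [149.4 149.7 149.8]
```

Request:
apply_moves --motion '[{"xyz": [0, 0, 0], "twist": 0, "jaw": -1}, {"xyz": [0, 0, 0], "twist": 0, "jaw": -1}, {"xyz": [0, 0, 0], "twist": 0, "jaw": -1}, {"xyz": [0, 0, 0], "twist": 0, "jaw": -1}, {"xyz": [0, 0, 0], "twist": 0, "jaw": -1}]'

```text
time: 15.3
ee_pos: [0.5619, -0.2691, 0.0685]
tcp_rot: [179.9, 0.1, 170.0]
wrist_force: [-0.1, 8.6, 8.1]
opening: 0.0112
grasp_force: 51.0
```

Request:
apply_moves --motion '[{"xyz": [0, 0, 0], "twist": 0, "jaw": -1}, {"xyz": [0, 0, 0], "twist": 0, "jaw": -1}, {"xyz": [0, 0, 0], "twist": 0, "jaw": -1}, {"xyz": [0, 0, 0], "twist": 0, "jaw": -1}, {"xyz": [0, 0, 0], "twist": 0, "jaw": -1}]'

```text
time: 15.92
ee_pos: [0.5619, -0.2691, 0.0685]
tcp_rot: [179.9, 0.1, 170.0]
wrist_force: [0.2, 8.3, 7.4]
opening: 0.0111
grasp_force: 51.0
```

Request:
apply_moves --motion '[{"xyz": [0, 0, 0], "twist": 0, "jaw": -1}, {"xyz": [0, 0, 0], "twist": 0, "jaw": -1}, {"xyz": [0, 0, 0], "twist": 0, "jaw": -1}, {"xyz": [0, 0, 0], "twist": 0, "jaw": -1}, {"xyz": [0, 0, 0], "twist": 0, "jaw": -1}]'

```text
time: 16.55
ee_pos: [0.562, -0.269, 0.0685]
tcp_rot: [179.9, 0.1, 170.0]
wrist_force: [-0.3, 8.6, 8.0]
opening: 0.011
grasp_force: 51.0
```

The pointer reads 149.6 mm and the tile's end is at 149.8 mm. It has been held there about 2 s. Now I'll ease the tape home.

Request:
apply_moves --motion '[{"xyz": [0, 8, 0], "twist": 0, "jaw": -1}, {"xyz": [0, 22, 0], "twist": 0, "jaw": -1}, {"xyz": [0, 38, 0], "twist": 0, "jaw": -1}, {"xyz": [0, 54, 0], "twist": 0, "jaw": -1}, {"xyz": [0, 70, 0], "twist": 0, "jaw": -1}]'

```text
time: 17.18
ee_pos: [0.5742, -0.2001, 0.0685]
tcp_rot: [179.9, 0.1, 170.0]
wrist_force: [-0.3, 4.8, 6.5]
opening: 0.0115
grasp_force: 50.8
```

Request:
apply_moves --motion '[{"xyz": [0, 16, 0], "twist": 0, "jaw": -1}, {"xyz": [0, 32, 0], "twist": 0, "jaw": -1}, {"xyz": [0, 48, 0], "twist": 0, "jaw": -1}, {"xyz": [0, 62, 0], "twist": 0, "jaw": -1}, {"xyz": [0, 70, 0], "twist": 0, "jaw": -1}]'

```text
time: 17.8
ee_pos: [0.5864, -0.1314, 0.0685]
tcp_rot: [179.9, 0.1, 170.0]
wrist_force: [-0.5, 2.6, 5.9]
opening: 0.0113
grasp_force: 50.7
```

Request:
apply_moves --motion '[{"xyz": [0, 4, 0], "twist": 0, "jaw": -1}, {"xyz": [0, 7, 0], "twist": 0, "jaw": -1}, {"xyz": [0, 9.5, 0], "twist": 0, "jaw": -1}, {"xyz": [0, 9.5, 0], "twist": 0, "jaw": -1}, {"xyz": [0, 9.5, 0], "twist": 0, "jaw": -1}]'

```text
time: 18.42
ee_pos: [0.5879, -0.1227, 0.0685]
tcp_rot: [179.9, 0.1, 170.0]
wrist_force: [0.1, 3.4, 6.2]
opening: 0.0112
grasp_force: 50.7
```

```bash
python3 m3.py w13
```

```text
[ 0.5879 -0.1227  0.0685] [1.7993e+02 1.1000e-01 1.7001e+02] 0.01121311149559545 50.74175477027893 [0.08 3.39 6.21]
tile top 8021 [[1.7, -5.5, 81.6], [50.4, -1.2, 87.6], [142.1, 4.2, 88.9]]
tab 2143 [[-16.0, 48.2, 77.4], [1.4, 52.9, 80.9], [18.4, 69.7, 89.8]]
pointer 379 [[-0.6, 20.3, 58.7], [0.9, 31.7, 59.8], [2.8, 45.4, 60.9]]
tcp in frame mm 1.4 60.7
tile far end [148.7 149.7 151.3]
```

Request:
apply_moves --motion '[{"xyz": [0, 1, 0], "twist": 0, "jaw": -1}, {"xyz": [0, 1.8, 0], "twist": 0, "jaw": -1}, {"xyz": [0, 1.8, 0], "twist": 0, "jaw": -1}, {"xyz": [0, 1.8, 0], "twist": 0, "jaw": -0.6}, {"xyz": [0, 1.8, 0], "twist": 0, "jaw": -0.3}]'

```text
time: 19.1
ee_pos: [0.5875, -0.1213, 0.0672]
tcp_rot: [180.0, -0.0, 170.0]
wrist_force: [0.0, -0.5, -0.7]
opening: 0.0297
grasp_force: 0.0
```

Request:
apply_moves --motion '[{"xyz": [0, 0, 0], "twist": 0, "jaw": -0.3}, {"xyz": [0, 0, 0], "twist": 0, "jaw": -0.3}, {"xyz": [0, 0, -20], "twist": 0, "jaw": -0.3}, {"xyz": [0, 0, -60], "twist": 0, "jaw": -0.3}, {"xyz": [0, 0, -100], "twist": 0, "jaw": -0.3}]'

```text
time: 19.73
ee_pos: [0.5873, -0.1214, 0.1682]
tcp_rot: [180.0, -0.0, 170.0]
wrist_force: [0.5, 0.9, -0.2]
opening: 0.0298
grasp_force: 0.0
```

Request:
apply_moves --motion '[{"xyz": [0, 0, -40], "twist": 0, "jaw": -0.3}, {"xyz": [0, 0, -40], "twist": 0, "jaw": -0.3}, {"xyz": [0, 0, -40], "twist": 0, "jaw": -0.3}]'

```text
time: 20.1
ee_pos: [0.5875, -0.1214, 0.2065]
tcp_rot: [180.0, -0.0, 170.0]
wrist_force: [-0.8, 0.1, -1.1]
opening: 0.0298
grasp_force: 0.0
```

```bash
python3 m3.py w14
```

```text
[ 0.5875 -0.1214  0.2065] [ 1.8000e+02 -4.0000e-02  1.6998e+02] 0.029798050727810842 0.0 [-0.81  0.07 -1.09]
tile top 2204 [[2.6, -5.7, 80.5], [66.4, -0.8, 87.7], [145.6, 4.4, 89.2]]
tab 304 [[-5.7, 49.4, 78.6], [-0.5, 59.0, 80.6], [4.7, 69.1, 81.9]]
pointer 86 [[-1.5, 20.2, 58.4], [-0.6, 32.8, 59.9], [0.3, 45.4, 61.0]]
tcp in frame mm 0.2 60.0
tile far end [148.8 149.3 149.4]
```

View pics/w14.png

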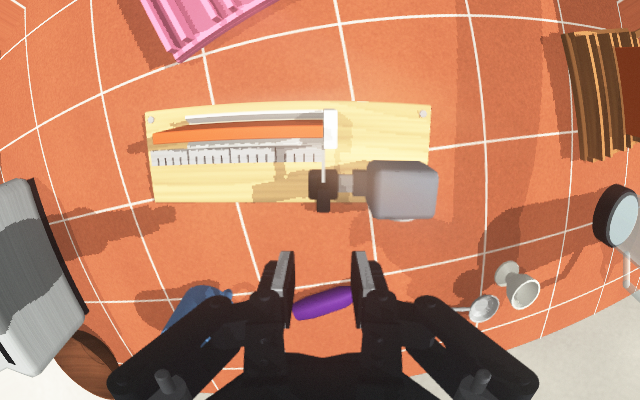

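The tile stands in the groove against the stop at (325,128), the tab is back home at (323,183), and the gripper is clear. I'll hand the job in.

```bash
python3 -c "
from workcell import bot
print(bot.job_done())"
```

```text
the job is handed in; nothing more can be done
None
```

The job is handed in, with no verdict returned: the 150 mm tile stands in the groove against the zero stop, the pointer was held about 2 s within 1 mm of the tile's far end, and the tape was eased back home and released.

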